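# Hold a tool chest's lid at its balance point for the lid stay

## Task

The lid stay inside the steel tool chest has come off its stud and I want to pin it back on. Swing both hasps well down off the catches on the lid, then raise the lid gently by its bow handle to the point where it just balances over its hinges, neither falling shut nor falling over backwards, and keep hold of the handle there: finish while still gripping it, with the lid still. Never let the lid drop or fly over, and do not shift the things that stand close around the chest.

Things in the scene. Friction and masses are not known exactly. Their poses are not given: they have to be found in the camera images.
- chest: Grey sheet-steel tool chest, fixed to the table: 190 mm deep (x), 340 mm wide (y), body 85 mm high plus a 38 mm high box-shaped lid of the same outline: the lid's top is 123 mm above the table. Origin: centre of its underside. Its -x side is the front, with two hasps and a bow handle; the lid is hinged along the rear (+x) edge. The drop handles at its ends are not used.
- lid_hinge (a point): The middle of the lid's hinge line: on the chest's rear edge, 95 mm behind the chest's centre, 85 mm above the table. The hinge line runs along the chest's y.
- lid (a joint): The lid, 0.6 to 0.9 kg with handle. Value in rad: 0 = shut, growing as its front edge rises; at 1.57 the top plate is upright; stop at 1.95, fallen over backwards. Nearly free hinge (0.02 N m). As its weight lies above the hinge line, the lid balances at 1.33 (76 degrees from shut), with the top plate still 14 degrees short of upright: below that it falls shut, above it falls over.
- lid_front (a point): On the lid's front skirt, midway between the two legs (110 mm apart) of the steel bow handle, 18 mm above the lid's lower edge, 190 mm from the hinge line; its -x points out from the lid's front to the handle's bar, a round bar 12 mm thick, 90 mm straight, parallel to the hinge. The bar may turn in the grip as the lid swings.
- handle_bar (a point): The middle of the handle's bar, on its axis. Lid shut: 103 mm above the table, 40 mm in front of the lid (34 mm clear gap), 230 mm in front of the hinge line and 18 mm above it; it swings about the hinge line at 231 mm. At the balance point it is 38 mm in front of the hinge line and 313 mm above the table.
- hasp_left (a joint): Left (+y) steel hasp strap. Joint value in rad: 0 = standing straight up with its slot over the lid's staple, growing as its top end swings out from the chest and down; 1.57 = sticking straight out, level; 2.8 = hanging down, its stop. Starts at 0 to 0.1. Stiff hinge (0.05 N m, 0.7 N at the tip): stays where it is left. Clear of the staple from 0.5; counts as off from 1.05 (60 degrees) on.
- hasp_right (a joint): Right (-y) steel hasp strap. Joint value in rad: 0 = standing straight up with its slot over the lid's staple, growing as its top end swings out from the chest and down; 1.57 = sticking straight out, level; 2.8 = hanging down, its stop. Starts at 0 to 0.1. Stiff hinge (0.05 N m, 0.7 N at the tip): stays where it is left. Clear of the staple from 0.5; counts as off from 1.05 (60 degrees) on.
- hasp_left_knuckle (a point): The left hasp's hinge, on the chest's front 100 mm left (+y) of the middle, 58 mm above the table and 6 mm out. The strap (28 mm wide, 3 mm thick, 84 mm long) stands up from here in front of the lid; its slot is over a wire staple on the lid's front, so the lid cannot lift more than a few mm until it is swung off.
- hasp_right_knuckle (a point): The right hasp's hinge, on the chest's front 100 mm right (-y) of the middle, 58 mm above the table and 6 mm out. The strap (28 mm wide, 3 mm thick, 84 mm long) stands up from here in front of the lid; its slot is over a wire staple on the lid's front, so the lid cannot lift more than a few mm until it is swung off.
- hasp_left_tip (a point): The middle of the top edge of the left hasp's strap, 84 mm from its hinge; a thumb lip is bent outwards there, 11 mm away from the chest. With the strap up, its top 19 mm stands proud of the lid's top, so that a finger can go behind it, above the lid, and push it outwards; the strap's back is 5 mm in front of the lid's front face.
- hasp_right_tip (a point): The middle of the top edge of the right hasp's strap, 84 mm from its hinge; a thumb lip is bent outwards there, 11 mm away from the chest. With the strap up, its top 19 mm stands proud of the lid's top, so that a finger can go behind it, above the lid, and push it outwards; the strap's back is 5 mm in front of the lid's front face.
- mug: Bystander: white ceramic mug, 76 mm across, 85 mm high, to the front left of the chest. Origin: centre of its underside.
- loop_tool: Bystander: wooden clay-trimming tool with a wire loop at each end, 200 mm long, 13 mm thick, lying on the table in front of the chest. Origin: its middle, on the table; its x runs along it.
- glaze_jar: Bystander: clear jar with a white cap, 68 mm across, 100 mm high, beyond the chest's left end. Origin: centre of its underside.
- mould: Bystander: two-part plaster mould, 90 x 120 x 64 mm, beyond the chest's right end. Origin: centre of its underside.
- cone_box: Bystander: small cardboard carton, 60 x 100 x 36 mm, to the front right of the chest. Origin: centre of its underside.

How it is judged:
By the outcome, as a careful person would: the job done as asked, in the order asked, and still so for the second after the job is handed in, while the arm keeps its last pose, push and grip.
It also fails if it takes over 51 s, if anything falls off the work surface, if the arm or the gripper's body presses on something with over 40 N, if the wrist force passes 120 N, or if a joint passes its speed limit or range.

## Robot

A 6-joint arm with a two-finger parallel gripper is mounted at the origin on the work surface. World frame = base frame: x ahead of the robot, y to its left, z up, the work surface at z = 0. Lengths are in m, angles in rad, forces in N, time in s.
With the tool pointing down it reaches from about 0.225 to 0.875 m from the base axis. Payload 3.4 kg.
Tool frame: the origin (TCP) lies midway between the tips of the shut fingers; the grasp point (between the pads) lies 19 mm behind it; z points along the fingers, y is the line along which they close (so a half turn about z gives the same grasp; the last joint's range is limited). The gripper opens to 85 mm and grips with 20 to 120 N. Pads are 22 mm wide; open, the fingers measure 114 mm over their backs; the gripper's body (76 mm by 85 mm) begins 54 mm behind the grasp point. The pads swing forward as they close: fully open they stand 13 mm farther back than shut.
Start: joints at [-1.359, 0.276, 1.505, -0, 1.361, -0.121], TCP at [0.188, -0.543, 0.231] pointing down, gripper open.
Joint ranges: [-2.89, 2.89], [-0.75, 2.08], [0.22, 2.7], [-1.18, 4.32], [0.11, 2.71], [-2.7, 2.7]. Speed limits (rad/s): [2.57, 2.57, 3.14, 3.14, 3.14, 3.14].

## Interface

Orientations are given as a unit quaternion [x, y, z, w].
In Python, from plant import arm gives the robot as it stands.
- The arm moves only by the tool step_arm, never from a script. Its argument "motion" is a list of rows, each an object of numbers: "tx", "ty", "tz": the shift along the tool's x, y, z as a fraction of full scale; "twist": the turn about the tool's z as a fraction of full scale. In form: [{"tx": .., "ty": .., "tz": .., "twist": ..}, ...]. A call has 1 to 10 rows; each row shifts and turns the commanded pose from where the row before left it, along the tool's axes as they then stand; what a row does not reach is not made up. Full scale, the value 1, is 0.025 m for a shift and 0.15 rad for a turn. A row lasts 1/8 s, in which the tool goes at most 62.5 mm and 10.7 degrees, less where a joint would pass 70% of its speed; a pose out of reach is approached as far as the arm can. A call with a number of a shift or a turn outside -1 to 1 is refused whole. A call with a gripper value outside its range is refused whole. "gripper" is the closure, from 0 (fully open) to 1 (shut), set as the call begins (left out, the last holds). The fingers move at their own pace and stop on an object; the grip force is fixed at half the most. Time passes only in rows, so rows that do not move let the fingers close. It gives the time, the measured TCP pose, the force, the opening and the grip force at its end, in the units of the state.
- arm.get_state(): the state, without advancing time (a new reading comes with each control period).
- arm.grab_frame(name): name is "scene" or "top"; returns (picture, depth): 384x512x3 uint8, blue, green, red; 384x512 float32, m along the optical axis (not along the pixel's ray), 0 where there is no reading.
- arm.camera_model(name): a dict with "vertical_fov" (degrees; the focal length in pixels is half the picture's height over the tangent of half this angle, whatever the lens; pixels are square), "cx", "cy" (the principal point, pixels), "R" (3x3) and "t" (3): a world point X has camera coordinates R X + t. Camera axes: x right, y down, z forward; pixel columns grow to the right and rows downward; lengths in m; the calibration is good to about 2 mm. A picture is of the moment at which its call begins. camera_model takes no time and is no camera call.
- arm.sign_off(): hands the job in; it is judged then, once.
The state is a dict: "time_s": time; "joint_positions": joint angles; "joint_vel": joint speeds; "tau": joint torques, N m; "tool_pos": TCP position; "tool_rot": TCP orientation; "contact_force": force on the tool from outside, world axes, zero at the start; "wrist_torque": the same for the moment, N m; "grip_width": finger opening in m; "grip_force": force on a finger pad.
Only numpy, scipy, OpenCV 4.12 (cv2) and the standard library are available. Lean on these libraries where they do the work, as an engineer would, in place of code of your own. Each camera call takes 0.05 s, during which the arm holds its last target. There are 200 camera calls.

## Working session

There is one attempt and no reset: what is moved stays moved. The work goes in short steps, Python scripts to look and compute and a tool call to move; the robot and the scene stay as the last step left them, time stands still between calls to the robot, and variables do not carry over. Pictures are saved under pics/ and viewed, at most 10 in all, crops included, and the job is handed in when it is done.

Besides the shell and the picture viewer there is one more tool, called after "Call:" in YAML: its name, and indented under it one key for each argument. step_arm: Moves the arm, as the interface text tells. Shift numbers are shares of 0.025 m and turn numbers shares of 0.15 rad, none past 1 either way. Its arguments: {"type":"object","properties":{"motion":{"type":"array","items":{"type":"object","properties":{"tx":{"type":"number","minimum":-1,"maximum":1},"ty":{"type":"number","minimum":-1,"maximum":1},"tz":{"type":"number","minimum":-1,"maximum":1},"twist":{"type":"number","minimum":-1,"maximum":1}}}},"gripper":{"type":"number"}},"required":["motion"]}

```bash
mkdir -p pics
cat > h.py <<'E'
import numpy as np, cv2
from plant import arm
def snap(n,f):
    im,d=arm.grab_frame(n); cv2.imwrite(f'pics/{f}.png',im); np.save(f'pics/{f}.npy',d); return im,d
def cloud(n,d):
    m=arm.camera_model(n); h,w=d.shape; f=h/2/np.tan(np.radians(m['vertical_fov'])/2)
    v,u=np.mgrid[:h,:w]; P=np.stack([(u-m['cx'])/f*d,(v-m['cy'])/f*d,d],-1)
    return (P-np.array(m['t']))@np.array(m['R'])
E
python3 - <<'E'
from h import *
a,d=snap('top','t0'); b,e=snap('scene','s0')
for n,dd in (('top',d),('scene',e)): np.save(f'pics/{n}c.npy',cloud(n,dd)); print(arm.camera_model(n))
cv2.imwrite('pics/t0b.png',cv2.resize(a,(800,600),interpolation=3))
cv2.imwrite('pics/s0b.png',cv2.resize(b,(800,600),interpolation=3))
print(arm.get_state())
C=np.load('pics/topc.npy'); m=(C[...,2]>.115)&(C[...,2]<.129)&(d>0)
n,l,s,c=cv2.connectedComponentsWithStats(m.astype(np.uint8))
for i in range(1,n):
    if s[i,4]>500:
        p=C[l==i]; r=cv2.minAreaRect(p[:,:2].astype(np.float32)); print(s[i],r,np.median(p[:,2]))
E
```

```text
{'vertical_fov': 48.923926467175846, 'cx': 256.95360505151604, 'cy': 192.2243810881181, 'R': array([[ 0.02790869, -0.99960237, -0.00402535],
       [-0.98127062, -0.02662859, -0.1907849 ],
       [ 0.19060185,  0.00927451, -0.98162361]]), 't': array([0.02278132, 0.55855055, 1.19295712])}
{'vertical_fov': 49.525863066385305, 'cx': 256.1260169220955, 'cy': 193.44394275992602, 'R': array([[ 0.55482943,  0.83195763,  0.00328758],
       [ 0.52231475, -0.34524853, -0.77973762],
       [-0.64757363,  0.43433853, -0.62609778]]), 't': array([-0.30348632, -0.20405974,  1.61267515])}
{'time_s': 0.1, 'joint_positions': array([-1.35896257e+00,  2.76510406e-01,  1.50601374e+00, -1.36840310e-05,
        1.36070505e+00, -1.20970832e-01]), 'joint_vel': array([-0.000414  , -0.00089945, -0.0028595 , -0.00036801, -0.00067278,
        0.00023109]), 'tau': array([ 1.52778270e-03, -4.17701769e+01, -2.46404529e+01, -3.60620579e-04,
        5.79013358e-03,  7.51705642e-06]), 'tool_pos': array([ 0.18775444, -0.54297647,  0.23053552]), 'tool_rot': array([ 9.86186488e-01,  1.65636775e-01, -4.38459766e-05, -8.17123179e-04]), 'contact_force': array([0.13024939, 0.49116335, 0.19718966]), 'wrist_torque': array([-0.02256326, -0.01995752,  0.00413925]), 'grip_force': 0.0, 'grip_width': 0.08514888449584822}
[ 253   61   47   39 1148] ((0.8825814127922058, -0.00871644914150238), (0.13002058863639832, 0.1124645322561264), 86.29698944091797) 0.12670711326174888
[ 246  149  126   77 8088] ((0.5655306577682495, -0.10798919200897217), (0.34223809838294983, 0.19292643666267395), 86.75565338134766) 0.12172144731859749
[  10  158   76   80 1196] ((0.500135600566864, 0.5989201068878174), (0.14813116192817688, 0.23489095270633698), 60.68217086791992) 0.11736112353100375
```

View pics/t0b.png

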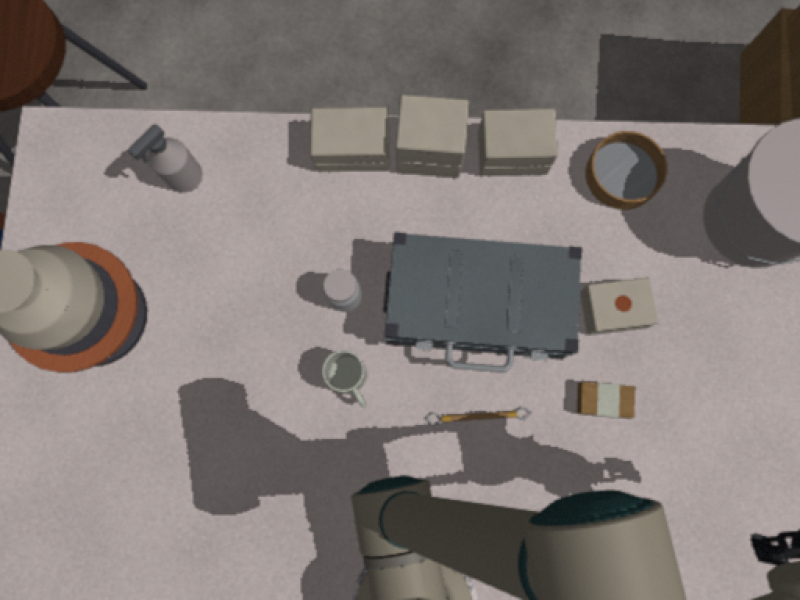

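View pics/s0b.png

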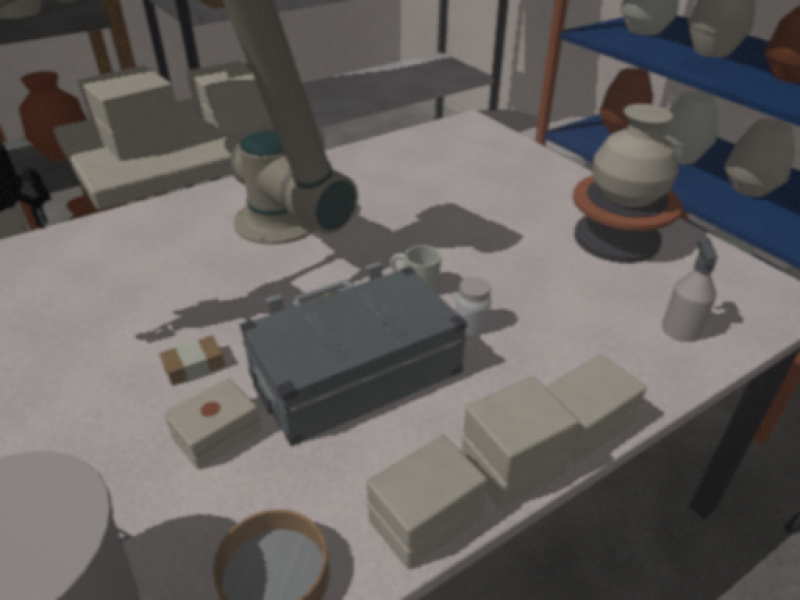

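The top view shows the chest lid spanning (390,235)–(580,355). Its bow bar is at (480,367), with the hasps at (425,348) and (537,354). The mug is at (345,370), the loop tool at (478,416) and the cone box at (607,399). In the scene view, both hasps stand proud of the lid's front edge at (275,303) and (375,270).

```bash
cat >> h.py <<'E'
yaw=np.radians(86.7557-90); O=np.array([0.5655,-0.108,0])
Rc=np.array([[np.cos(yaw),-np.sin(yaw),0],[np.sin(yaw),np.cos(yaw),0],[0,0,1]])
def st():
    s=arm.get_state(); q=s['tool_rot']; from scipy.spatial.transform import Rotation as R
    M=R.from_quat(q).as_matrix()
    print('t',round(s['time_s'],2),'chest-frame tcp mm',np.round((s['tool_pos']-O)@Rc*1000,1),'toolx ang rel chest y deg',round(np.degrees(np.arctan2(M[1,0],M[0,0])-yaw)-90,2),'F',np.round(s['contact_force'],1),'w',round(s['grip_width'],4),'gf',round(s['grip_force'],1),'q',np.round(s['joint_positions'],2)); return s,M
E
python3 - <<'E'
from h import *
for n in('top','scene'):
    C=(np.load(f'pics/{n}c.npy')-O)@Rc
    x,y,z=C[...,0],C[...,1],C[...,2]
    def sh(nm,m):
        p=C[m]; print(n,nm,len(p),(np.round(np.percentile(p,[3,50,97],axis=0)*1000,0).tolist() if len(p) else ''))
    lid=(abs(z-.122)<.006)&(abs(x)<.11)&(abs(y)<.19); sh('lid',lid)
    for a in(-.12,0,.12):
        k=lid&(abs(y-a)<.03); sh('lid x @%g'%a,k)
    sh('hL',(abs(y-.1)<.03)&(x<-.085)&(x>-.14)&(z>.128)&(z<.16)); sh('hR',(abs(y+.1)<.03)&(x<-.085)&(x>-.14)&(z>.128)&(z<.16))
    sh('bar',(abs(y)<.04)&(x<-.115)&(x>-.16)&(z>.095)&(z<.12))
    sh('barends',(abs(y)<.09)&(x<-.127)&(x>-.15)&(z>.085)&(z<.12))
    sh('mug',(x<-.08)&(x>-.25)&(y>.15)&(y<.3)&(z>.07)&(z<.1))
    sh('tool',(x<-.16)&(x>-.3)&(abs(y)<.13)&(z>.006)&(z<.03))
st()
E
```

```text
top lid 8039 [[-90.0, -160.0, 118.0], [-2.0, -1.0, 122.0], [90.0, 160.0, 126.0]]
top lid x @-0.12 1416 [[-90.0, -148.0, 117.0], [-2.0, -120.0, 122.0], [89.0, -92.0, 126.0]]
top lid x @0 1420 [[-89.0, -28.0, 118.0], [-2.0, -0.0, 122.0], [89.0, 28.0, 126.0]]
top lid x @0.12 1406 [[-89.0, 92.0, 118.0], [-2.0, 120.0, 122.0], [90.0, 148.0, 126.0]]
top hL 46 [[-115.0, 88.0, 137.0], [-109.0, 102.0, 140.0], [-104.0, 113.0, 143.0]]
top hR 49 [[-117.0, -113.0, 136.0], [-111.0, -100.0, 140.0], [-105.0, -88.0, 144.0]]
top bar 123 [[-140.0, -38.0, 102.0], [-135.0, -1.0, 107.0], [-129.0, 36.0, 111.0]]
top barends 175 [[-140.0, -53.0, 101.0], [-134.0, -1.0, 106.0], [-128.0, 51.0, 111.0]]
top mug 173 [[-203.0, 162.0, 71.0], [-163.0, 229.0, 83.0], [-95.0, 277.0, 88.0]]
top tool 225 [[-232.0, -106.0, 6.0], [-217.0, -20.0, 10.0], [-200.0, 70.0, 15.0]]
scene lid 6194 [[-88.0, -166.0, 119.0], [13.0, -19.0, 123.0], [97.0, 155.0, 126.0]]
scene lid x @-0.12 1238 [[-92.0, -148.0, 119.0], [12.0, -120.0, 123.0], [96.0, -92.0, 126.0]]
scene lid x @0 1060 [[-85.0, -29.0, 120.0], [14.0, -1.0, 123.0], [96.0, 28.0, 125.0]]
scene lid x @0.12 959 [[-90.0, 92.0, 119.0], [13.0, 119.0, 123.0], [97.0, 148.0, 126.0]]
scene hL 56 [[-113.0, 83.0, 129.0], [-103.0, 98.0, 140.0], [-98.0, 111.0, 143.0]]
scene hR 66 [[-115.0, -116.0, 129.0], [-104.0, -104.0, 139.0], [-100.0, -89.0, 143.0]]
scene bar 103 [[-134.0, -37.0, 99.0], [-129.0, -2.0, 106.0], [-125.0, 38.0, 110.0]]
scene barends 96 [[-135.0, -49.0, 99.0], [-130.0, -5.0, 107.0], [-127.0, 43.0, 111.0]]
scene mug 216 [[-197.0, 202.0, 71.0], [-162.0, 238.0, 79.0], [-120.0, 274.0, 86.0]]
scene tool 9 [[-243.0, -71.0, 6.0], [-226.0, 42.0, 12.0], [-223.0, 61.0, 15.0]]
t 0.1 chest-frame tcp mm [-352.5 -455.7  230.5] toolx ang rel chest y deg -67.69 F [0.1 0.5 0.2] w 0.0851 gf 0.0 q [-1.36  0.28  1.51 -0.    1.36 -0.12]
```

Call:
step_arm:
  motion:
    - {"twist":-1}
    - {"twist":-1}
    - {"twist":-1}
    - {"twist":-1}
    - {"twist":-1}
    - {"twist":-1}
    - {"twist":-1}
    - {"twist":-0.88}
    - {"tz":0}
  gripper: 1

```text
$.motion[0]: bad value
```

```bash
python3 -c "
from h import *
st()"
```

```text
t 0.1 chest-frame tcp mm [-352.5 -455.7  230.5] toolx ang rel chest y deg -67.69 F [0.1 0.5 0.2] w 0.0851 gf 0.0 q [-1.36  0.28  1.51 -0.    1.36 -0.12]
```

Call:
step_arm:
  motion:
    - {"tx":0,"ty":0,"tz":0,"twist":-1}
    - {"tx":0,"ty":0,"tz":0,"twist":-1}
    - {"tx":0,"ty":0,"tz":0,"twist":-1}
    - {"tx":0,"ty":0,"tz":0,"twist":-1}
    - {"tx":0,"ty":0,"tz":0,"twist":-1}
    - {"tx":0,"ty":0,"tz":0,"twist":-1}
    - {"tx":0,"ty":0,"tz":0,"twist":-1}
    - {"tx":0,"ty":0,"tz":0,"twist":-0.88}
  gripper: 1

```text
time_s: 1.1
tool_pos: [0.1878, -0.5431, 0.2308]
tool_rot: [0.725, 0.689, 0.0, -0.0]
contact_force: [1.1, 0.5, -0.9]
grip_width: -0.0002
grip_force: 0.0
```

```bash
python3 -c "
from h import *
st()"
```

```text
t 1.1 chest-frame tcp mm [-352.5 -455.8  230.8] toolx ang rel chest y deg 0.29 F [ 1.1  0.5 -0.9] w -0.0002 gf 0.0 q [-1.36  0.28  1.51 -0.    1.36 -1.31]
```

Call:
step_arm:
  motion:
    - {"tx":1,"ty":0.7,"tz":0,"twist":0}
    - {"tx":1,"ty":0.7,"tz":0,"twist":0}
    - {"tx":1,"ty":0.7,"tz":0,"twist":0}
    - {"tx":1,"ty":0.7,"tz":0,"twist":0}
    - {"tx":1,"ty":0.7,"tz":0,"twist":0}
    - {"tx":1,"ty":0.7,"tz":0,"twist":0}
    - {"tx":1,"ty":0.8,"tz":0,"twist":0}
    - {"tx":1,"ty":0.8,"tz":0,"twist":0}
    - {"tx":1,"ty":0.8,"tz":0,"twist":0}
    - {"tx":1,"ty":0.8,"tz":0,"twist":0}

```text
time_s: 2.35
tool_pos: [0.387, -0.3032, 0.2309]
tool_rot: [0.727, 0.687, -0.0, -0.0]
contact_force: [-0.1, -0.4, -1.2]
grip_width: -0.0004
grip_force: 0.0
```

Call:
step_arm:
  motion:
    - {"tx":1,"ty":0.8,"tz":0.3,"twist":0}
    - {"tx":1,"ty":0.8,"tz":0.3,"twist":0}
    - {"tx":1,"ty":0.8,"tz":0.4,"twist":0}
    - {"tx":1,"ty":0.8,"tz":0.4,"twist":0}
    - {"tx":0.24,"ty":0.5,"tz":0.4,"twist":0}
    - {"tx":0,"ty":0,"tz":0.4,"twist":0}

```text
time_s: 3.1
tool_pos: [0.4853, -0.2038, 0.1755]
tool_rot: [0.726, 0.688, -0.0, 0.0]
contact_force: [-0.6, -0.3, 0.2]
grip_width: -0.0002
grip_force: 0.0
```

```bash
python3 -c "
from h import *
st()"
```

```text
t 3.1 chest-frame tcp mm [ -74.6 -100.2  175.5] toolx ang rel chest y deg 0.11 F [-0.6 -0.3  0.2] w -0.0002 gf 0.0 q [-0.53  0.24  1.7  -0.    1.2  -0.47]
```

Call:
step_arm:
  motion:
    - {"tx":0,"ty":0,"tz":0.9,"twist":0}
    - {"tx":0,"ty":0,"tz":0.9,"twist":0}
    - {"tx":0,"ty":0,"tz":0,"twist":0}
    - {"tx":0,"ty":-0.4,"tz":0,"twist":0}
    - {"tx":0,"ty":-0.4,"tz":0,"twist":0}
    - {"tx":0,"ty":-0.4,"tz":0,"twist":0}
    - {"tx":0,"ty":-0.4,"tz":0,"twist":0}
    - {"tx":0,"ty":-0.4,"tz":0,"twist":0}

```text
time_s: 4.1
tool_pos: [0.4343, -0.2008, 0.1316]
tool_rot: [0.727, 0.687, 0.0, 0.0]
contact_force: [0.0, 0.2, 0.1]
grip_width: -0.0001
grip_force: 0.3
```

```bash
python3 -c "
from h import *
st()
a,d=snap('top','t1'); b,e=snap('scene','s1')
cv2.imwrite('pics/v1.png',np.hstack([cv2.resize(a[150:280,230:400],(400,306),interpolation=3),cv2.resize(b[130:260,150:320],(400,306),interpolation=3)]))"
```

```text
t 4.1 chest-frame tcp mm [-125.7 -100.   131.6] toolx ang rel chest y deg 0.04 F [0.  0.2 0.1] w -0.0001 gf 0.3 q [-0.58  0.21  1.86 -0.    1.07 -0.52]
```

View pics/v1.png

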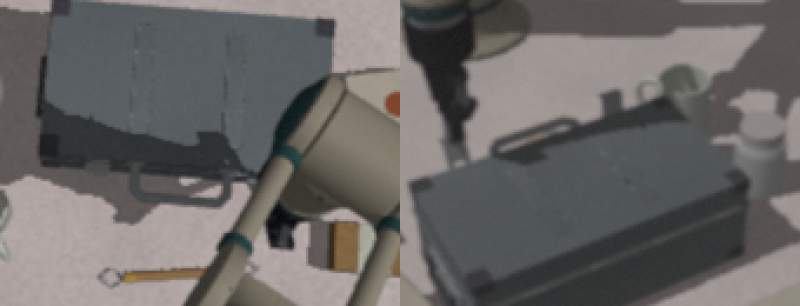

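The scene crop shows the right strap tilted outward at (455,150), with the fingertip at (458,125) on its back. The left strap still stands at (612,100). Next I press the right strap down.

Call:
step_arm:
  motion:
    - {"tx":0,"ty":-0.4,"tz":0.3,"twist":0}
    - {"tx":0,"ty":-0.4,"tz":0.5,"twist":0}
    - {"tx":0,"ty":0,"tz":0.6,"twist":0}
    - {"tx":0,"ty":0,"tz":0.6,"twist":0}
    - {"tx":0,"ty":0,"tz":0.6,"twist":0}
    - {"tx":0,"ty":0,"tz":0.6,"twist":0}
    - {"tx":0,"ty":0,"tz":0,"twist":0}

```text
time_s: 5.08
tool_pos: [0.4136, -0.1989, 0.05]
tool_rot: [0.727, 0.687, -0.0, -0.002]
contact_force: [0.7, -0.6, 0.3]
grip_width: -0.0004
grip_force: 0.0
```

```bash
python3 -c "
from h import *
st()"
```

```text
t 5.08 chest-frame tcp mm [-146.6  -99.3   50. ] toolx ang rel chest y deg 0.04 F [ 0.7 -0.6  0.3] w -0.0004 gf 0.0 q [-0.6   0.29  2.01 -0.    0.85 -0.54]
```

Call:
step_arm:
  motion:
    - {"tx":0,"ty":0,"tz":-1,"twist":0}
    - {"tx":0,"ty":0,"tz":-1,"twist":0}
    - {"tx":0,"ty":0,"tz":-1,"twist":0}
    - {"tx":0,"ty":0,"tz":-1,"twist":0}
    - {"tx":0.5,"ty":0.2,"tz":-1,"twist":0}
    - {"tx":1,"ty":0.4,"tz":0,"twist":0}
    - {"tx":1,"ty":0.4,"tz":0,"twist":0}
    - {"tx":1,"ty":0.4,"tz":0,"twist":0}
    - {"tx":1,"ty":0.4,"tz":0,"twist":0}
    - {"tx":1,"ty":0.4,"tz":0,"twist":0}

```text
time_s: 6.32
tool_pos: [0.4777, -0.0646, 0.1767]
tool_rot: [0.727, 0.687, -0.0, 0.0]
contact_force: [0.5, -0.5, -1.3]
grip_width: 0.0001
grip_force: 0.0
```

Call:
step_arm:
  motion:
    - {"tx":1,"ty":0.4,"tz":0,"twist":0}
    - {"tx":1,"ty":0.3,"tz":0,"twist":0}
    - {"tx":0.5,"ty":0,"tz":0,"twist":0}
    - {"tx":0,"ty":0,"tz":0,"twist":0}

```text
time_s: 6.82
tool_pos: [0.498, -0.0037, 0.1764]
tool_rot: [0.726, 0.688, -0.0, 0.0]
contact_force: [0.3, -0.2, -0.3]
grip_width: 0.0002
grip_force: 0.0
```

```bash
python3 -c "
from h import *
st()
a,d=snap('top','t2'); b,e=snap('scene','s2')
cv2.imwrite('pics/v2.png',np.hstack([cv2.resize(a[150:280,230:400],(400,306),interpolation=3),cv2.resize(b[130:260,150:320],(400,306),interpolation=3)]))"
```

```text
t 6.83 chest-frame tcp mm [-73.3 100.3 176.4] toolx ang rel chest y deg 0.12 F [ 0.3 -0.2 -0.3] w 0.0002 gf 0.0 q [-0.15  0.2   1.75 -0.    1.19 -0.09]
```

View pics/v2.png

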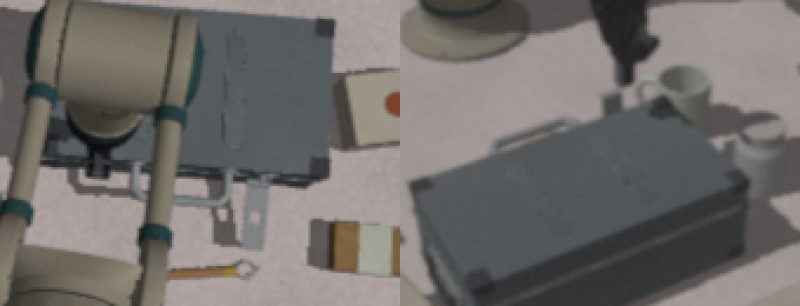

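The right strap now sticks out level, at (257,215) in the top crop. The finger is above the lid behind the left strap, so I repeat the push on that side.

Call:
step_arm:
  motion:
    - {"tx":0,"ty":0,"tz":0.9,"twist":0}
    - {"tx":0,"ty":0,"tz":0.9,"twist":0}
    - {"tx":0,"ty":0,"tz":0,"twist":0}
    - {"tx":0,"ty":-0.4,"tz":0,"twist":0}
    - {"tx":0,"ty":-0.4,"tz":0,"twist":0}
    - {"tx":0,"ty":-0.4,"tz":0,"twist":0}
    - {"tx":0,"ty":-0.4,"tz":0,"twist":0}
    - {"tx":0,"ty":-0.5,"tz":0,"twist":0}

```text
time_s: 7.92
tool_pos: [0.4455, -0.001, 0.1315]
tool_rot: [0.727, 0.687, 0.0, 0.0]
contact_force: [1.4, 0.2, -0.1]
grip_width: 0.0002
grip_force: 0.3
```

Call:
step_arm:
  motion:
    - {"tx":0,"ty":-0.4,"tz":0.3,"twist":0}
    - {"tx":0,"ty":-0.4,"tz":0.5,"twist":0}
    - {"tx":0,"ty":0,"tz":0.6,"twist":0}
    - {"tx":0,"ty":0,"tz":0.6,"twist":0}
    - {"tx":0,"ty":0,"tz":0.6,"twist":0}
    - {"tx":0,"ty":0,"tz":0.6,"twist":0}
    - {"tx":0,"ty":0,"tz":0,"twist":0}

```text
time_s: 8.8
tool_pos: [0.4244, 0.0003, 0.0501]
tool_rot: [0.727, 0.687, -0.001, -0.001]
contact_force: [1.2, 0.9, 0.4]
grip_width: 0.0
grip_force: 0.0
```

```bash
python3 -c "
from h import *
st()"
```

```text
t 8.8 chest-frame tcp mm [-147.   100.1   50.1] toolx ang rel chest y deg 0.04 F [1.2 0.9 0.4] w 0.0 gf 0.0 q [-0.16  0.25  2.08 -0.    0.82 -0.11]
```

Call:
step_arm:
  motion:
    - {"tx":0,"ty":0,"tz":-1,"twist":0}
    - {"tx":0,"ty":0,"tz":-1,"twist":0}
    - {"tx":0,"ty":0,"tz":-1,"twist":0}
    - {"tx":0,"ty":0,"tz":-1,"twist":0}
    - {"tx":-0.5,"ty":0.1,"tz":-1,"twist":0}
    - {"tx":-1,"ty":0.2,"tz":0,"twist":0}
    - {"tx":-1,"ty":0.2,"tz":0,"twist":0}
    - {"tx":-1,"ty":0,"tz":0,"twist":0}
    - {"tx":-0.5,"ty":0,"tz":0,"twist":0}

```text
time_s: 9.93
tool_pos: [0.4328, -0.1014, 0.1766]
tool_rot: [0.727, 0.687, 0.0, 0.0]
contact_force: [0.0, 0.6, 1.0]
grip_width: 0.0004
grip_force: 0.0
```

Call:
step_arm:
  motion:
    - {"tx":0,"ty":0,"tz":0,"twist":0}
    - {"tx":0,"ty":0,"tz":0,"twist":0}
    - {"tx":0,"ty":0,"tz":0,"twist":0}
  gripper: 0.62

```text
time_s: 10.3
tool_pos: [0.4329, -0.0997, 0.1763]
tool_rot: [0.726, 0.687, 0.0, -0.0]
contact_force: [1.1, -0.2, 0.1]
grip_width: 0.0325
grip_force: 0.0
```

```bash
python3 -c "
from h import *
st()
a,d=snap('top','t3'); b,e=snap('scene','s3')
cv2.imwrite('pics/v3.png',np.hstack([cv2.resize(a[150:280,230:400],(400,306),interpolation=3),cv2.resize(b[130:260,150:320],(400,306),interpolation=3)]))
C=(cloud('top',d)-O)@Rc
for sgn in(1,-1):
    m=(abs(C[...,1]-sgn*.1)<.016)&(C[...,0]<-.11)&(C[...,0]>-.2)&(C[...,2]>.02)&(C[...,2]<.2)
    p=C[m]; print(len(p), np.round(p[np.argsort(p[:,0])][::max(1,len(p)//6)]*1000) if len(p) else '')
"
```

```text
t 10.3 chest-frame tcp mm [-132.8    0.7  176.3] toolx ang rel chest y deg 0.09 F [ 1.1 -0.2  0.1] w 0.0325 gf 0.0 q [-0.38  0.12  1.85  0.    1.17 -0.33]
217 [[-182.  108.   42.]
 [-170.  106.   42.]
 [-160.   86.   45.]
 [-149.   87.   45.]
 [-131.  112.   51.]
 [-121.   87.   56.]
 [-110.  102.   56.]]
151 [[-182.  -96.   37.]
 [-175. -113.   39.]
 [-167. -103.   45.]
 [-160.  -91.   45.]
 [-153. -107.   47.]
 [-143.  -90.   47.]
 [-128.  -89.   48.]]
```

View pics/v3.png

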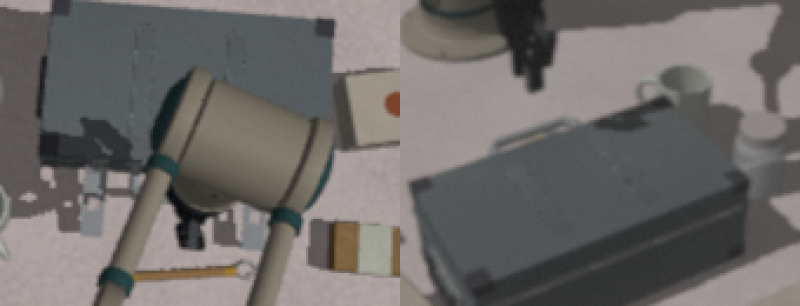

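Both straps hang just below level, about 1.75 rad, at (92,205) and (253,230) in the top crop. The gripper is centred over the bar, so I descend and grip.

Call:
step_arm:
  motion:
    - {"tx":0,"ty":-0.05,"tz":0.7,"twist":0}
    - {"tx":0,"ty":0,"tz":0.7,"twist":0}
    - {"tx":0,"ty":0,"tz":0.6,"twist":0}
    - {"tx":0,"ty":0,"tz":0.6,"twist":0}
    - {"tx":0,"ty":0,"tz":0.6,"twist":0}
    - {"tx":0,"ty":0,"tz":0.5,"twist":0}
    - {"tx":0,"ty":0,"tz":0,"twist":0}

```text
time_s: 11.28
tool_pos: [0.4311, -0.1, 0.083]
tool_rot: [0.727, 0.687, -0.0, -0.001]
contact_force: [-0.5, -0.7, -0.0]
grip_width: 0.0326
grip_force: 0.0
```

Call:
step_arm:
  motion:
    - {"tx":0,"ty":0,"tz":0,"twist":0}
    - {"tx":0,"ty":0,"tz":0,"twist":0}
    - {"tx":0,"ty":0,"tz":0,"twist":0}
    - {"tx":0,"ty":0,"tz":0,"twist":0}
  gripper: 1

```text
time_s: 11.78
tool_pos: [0.4328, -0.1006, 0.0844]
tool_rot: [0.727, 0.687, 0.001, 0.001]
contact_force: [2.8, 1.1, 0.8]
grip_width: 0.0098
grip_force: 58.5
```

```bash
cat > arc.py <<'E'
from h import *
s,M=st()
p=(s['tool_pos']-O)@Rc*1000
def bar(t): f=np.arctan2(18,230)+t; return np.array([95-np.hypot(230,18)*np.cos(f),85+np.hypot(230,18)*np.sin(f)])
E
python3 - <<'E'
from arc import *
B=np.array([bar(t) for t in np.linspace(0,1.33,61)])
D=np.diff(B,axis=0)/25
for i in range(0,60,10): print(np.round([D[i:i+10].mean(0)*10],2), [ (round(a,2),round(-b,2)) for a,b in D[i:i+10:3]])
E
```

```text
t 11.78 chest-frame tcp mm [-1.329e+02 -1.000e-01  8.440e+01] toolx ang rel chest y deg 0.02 F [2.8 1.1 0.8] w 0.0098 gf 58.5 q [-0.39  0.22  2.    0.    0.92 -0.33]
[[0.38 2.01]] [(np.float64(0.02), np.float64(-0.2)), (np.float64(0.03), np.float64(-0.2)), (np.float64(0.05), np.float64(-0.2)), (np.float64(0.06), np.float64(-0.2))]
[[0.81 1.87]] [(np.float64(0.06), np.float64(-0.19)), (np.float64(0.08), np.float64(-0.19)), (np.float64(0.09), np.float64(-0.18)), (np.float64(0.1), np.float64(-0.18))]
[[1.21 1.65]] [(np.float64(0.1), np.float64(-0.18)), (np.float64(0.12), np.float64(-0.17)), (np.float64(0.13), np.float64(-0.16)), (np.float64(0.14), np.float64(-0.15))]
[[1.54 1.34]] [(np.float64(0.14), np.float64(-0.15)), (np.float64(0.15), np.float64(-0.14)), (np.float64(0.16), np.float64(-0.13)), (np.float64(0.17), np.float64(-0.12))]
[[1.8  0.97]] [(np.float64(0.17), np.float64(-0.11)), (np.float64(0.18), np.float64(-0.1)), (np.float64(0.18), np.float64(-0.09)), (np.float64(0.19), np.float64(-0.08))]
[[1.97 0.55]] [(np.float64(0.19), np.float64(-0.07)), (np.float64(0.2), np.float64(-0.06)), (np.float64(0.2), np.float64(-0.05)), (np.float64(0.2), np.float64(-0.04))]
```

Gripped at 58 N. I raise the lid along the arc slowly.

Call:
step_arm:
  motion:
    - {"tx":0,"ty":0.02,"tz":-0.2,"twist":0}
    - {"tx":0,"ty":0.02,"tz":-0.2,"twist":0}
    - {"tx":0,"ty":0.03,"tz":-0.2,"twist":0}
    - {"tx":0,"ty":0.03,"tz":-0.2,"twist":0}
    - {"tx":0,"ty":0.04,"tz":-0.2,"twist":0}
    - {"tx":0,"ty":0.04,"tz":-0.2,"twist":0}
    - {"tx":0,"ty":0.05,"tz":-0.2,"twist":0}
    - {"tx":0,"ty":0.05,"tz":-0.2,"twist":0}
    - {"tx":0,"ty":0.05,"tz":-0.2,"twist":0}
    - {"tx":0,"ty":0.05,"tz":-0.2,"twist":0}

```text
time_s: 13.02
tool_pos: [0.4417, -0.1011, 0.1336]
tool_rot: [0.727, 0.687, 0.0, 0.0]
contact_force: [6.0, -1.2, -7.2]
grip_width: 0.0098
grip_force: 58.4
```

```bash
cat >> arc.py <<'E'
g=p[[0,2]]+[0,19]; r=np.hypot(g[0]-95,g[1]-85); f=np.arctan2(g[1]-85,95-g[0])-np.arctan2(18,230)
print('bar',g.round(1),'radius',r.round(1),'lid est',f.round(3))
E
python3 arc.py
```

```text
t 13.03 chest-frame tcp mm [-1.240e+02 -1.000e-01  1.336e+02] toolx ang rel chest y deg 0.03 F [ 6.  -1.2 -7.2] w 0.0098 gf 58.4 q [-0.38  0.18  1.91  0.    1.06 -0.32]
bar [-124.   152.6] radius 229.2 lid est 0.221
```

Call:
step_arm:
  motion:
    - {"tx":0,"ty":0.08,"tz":-0.19,"twist":0}
    - {"tx":0,"ty":0.08,"tz":-0.19,"twist":0}
    - {"tx":0,"ty":0.08,"tz":-0.19,"twist":0}
    - {"tx":0,"ty":0.08,"tz":-0.19,"twist":0}
    - {"tx":0,"ty":0.09,"tz":-0.19,"twist":0}
    - {"tx":0,"ty":0.09,"tz":-0.19,"twist":0}
    - {"tx":0,"ty":0.09,"tz":-0.18,"twist":0}
    - {"tx":0,"ty":0.1,"tz":-0.18,"twist":0}
    - {"tx":0,"ty":0.1,"tz":-0.18,"twist":0}
    - {"tx":0,"ty":0.1,"tz":-0.18,"twist":0}

```text
time_s: 14.28
tool_pos: [0.4608, -0.1021, 0.1802]
tool_rot: [0.726, 0.687, -0.002, -0.002]
contact_force: [-6.8, -2.2, -2.6]
grip_width: 0.01
grip_force: 58.5
```

Call:
step_arm:
  motion:
    - {"tx":0,"ty":0.1,"tz":-0.18,"twist":0}
    - {"tx":0,"ty":0.11,"tz":-0.18,"twist":0}
    - {"tx":0,"ty":0.11,"tz":-0.17,"twist":0}
    - {"tx":0,"ty":0.12,"tz":-0.17,"twist":0}
    - {"tx":0,"ty":0.12,"tz":-0.17,"twist":0}
    - {"tx":0,"ty":0.12,"tz":-0.16,"twist":0}
    - {"tx":0,"ty":0.13,"tz":-0.16,"twist":0}
    - {"tx":0,"ty":0.13,"tz":-0.16,"twist":0}
    - {"tx":0,"ty":0.13,"tz":-0.15,"twist":0}
    - {"tx":0,"ty":0.14,"tz":-0.15,"twist":0}

```text
time_s: 15.52
tool_pos: [0.4895, -0.1037, 0.2222]
tool_rot: [0.726, 0.687, -0.003, -0.003]
contact_force: [-11.6, -2.0, 4.2]
grip_width: 0.0098
grip_force: 58.5
```

```bash
python3 arc.py
```

```text
t 15.53 chest-frame tcp mm [-7.610e+01 -1.000e-01  2.222e+02] toolx ang rel chest y deg 0.06 F [-11.6  -2.    4.2] w 0.0098 gf 58.5 q [-0.35  0.17  1.67 -0.    1.31 -0.29]
bar [-76.1 241.2] radius 231.7 lid est 0.662
```

Call:
step_arm:
  motion:
    - {"tx":0,"ty":0.13,"tz":-0.16,"twist":0}
    - {"tx":0,"ty":0.13,"tz":-0.16,"twist":0}
    - {"tx":0,"ty":0.14,"tz":-0.15,"twist":0}
    - {"tx":0,"ty":0.15,"tz":-0.15,"twist":0}
    - {"tx":0,"ty":0.15,"tz":-0.14,"twist":0}
    - {"tx":0,"ty":0.15,"tz":-0.14,"twist":0}
    - {"tx":0,"ty":0.16,"tz":-0.13,"twist":0}
    - {"tx":0,"ty":0.16,"tz":-0.13,"twist":0}
    - {"tx":0,"ty":0.16,"tz":-0.12,"twist":0}
    - {"tx":0,"ty":0.17,"tz":-0.12,"twist":0}

```text
time_s: 16.77
tool_pos: [0.5284, -0.1059, 0.2586]
tool_rot: [0.727, 0.687, -0.002, -0.001]
contact_force: [-10.0, -1.7, 7.3]
grip_width: 0.0095
grip_force: 58.5
```

```bash
python3 arc.py
```

```text
t 16.77 chest-frame tcp mm [-3.720e+01 -1.000e-01  2.586e+02] toolx ang rel chest y deg 0.04 F [-10.   -1.7   7.3] w 0.0095 gf 58.5 q [-0.33  0.21  1.53 -0.    1.41 -0.27]
bar [-37.2 277.6] radius 233.6 lid est 0.891
```

Call:
step_arm:
  motion:
    - {"tx":0,"ty":0.16,"tz":-0.13,"twist":0}
    - {"tx":0,"ty":0.16,"tz":-0.13,"twist":0}
    - {"tx":0,"ty":0.17,"tz":-0.12,"twist":0}
    - {"tx":0,"ty":0.18,"tz":-0.11,"twist":0}
    - {"tx":0,"ty":0.18,"tz":-0.1,"twist":0}
    - {"tx":0,"ty":0.18,"tz":-0.1,"twist":0}
    - {"tx":0,"ty":0.18,"tz":-0.09,"twist":0}
    - {"tx":0,"ty":0.18,"tz":-0.09,"twist":0}
    - {"tx":0,"ty":0.18,"tz":-0.08,"twist":0}
    - {"tx":0,"ty":0.19,"tz":-0.08,"twist":0}

```text
time_s: 18.02
tool_pos: [0.5743, -0.1086, 0.2855]
tool_rot: [0.727, 0.687, -0.0, 0.001]
contact_force: [-5.7, -1.3, 8.4]
grip_width: 0.0099
grip_force: 58.6
```

```bash
python3 arc.py
```

```text
t 18.02 chest-frame tcp mm [ 8.900e+00 -1.000e-01  2.855e+02] toolx ang rel chest y deg 0.03 F [-5.7 -1.3  8.4] w 0.0099 gf 58.6 q [-0.31  0.27  1.39 -0.    1.49 -0.25]
bar [  8.9 304.5] radius 235.8 lid est 1.119
```

Call:
step_arm:
  motion:
    - {"tx":0,"ty":0.18,"tz":-0.1,"twist":0}
    - {"tx":0,"ty":0.19,"tz":-0.08,"twist":0}
    - {"tx":0,"ty":0.19,"tz":-0.07,"twist":0}
    - {"tx":0,"ty":0.2,"tz":-0.06,"twist":0}
    - {"tx":0,"ty":0.2,"tz":-0.06,"twist":0}
    - {"tx":0,"ty":0.2,"tz":-0.06,"twist":0}
    - {"tx":0,"ty":0.2,"tz":-0.05,"twist":0}
    - {"tx":0,"ty":0.2,"tz":-0.04,"twist":0}
    - {"tx":0,"ty":0.16,"tz":-0.03,"twist":0}
    - {"tx":0,"ty":0.1,"tz":-0.02,"twist":0}

```text
time_s: 19.27
tool_pos: [0.6207, -0.1112, 0.2998]
tool_rot: [0.727, 0.687, 0.001, 0.002]
contact_force: [-1.9, -1.5, 2.0]
grip_width: 0.0096
grip_force: 62.2
```

Call:
step_arm:
  motion:
    - {"tx":0,"ty":0,"tz":0,"twist":0}
    - {"tx":0,"ty":0,"tz":0,"twist":0}

```text
time_s: 19.52
tool_pos: [0.622, -0.1112, 0.2998]
tool_rot: [0.727, 0.687, 0.002, 0.003]
contact_force: [-1.3, -2.2, 5.9]
grip_width: 0.0093
grip_force: 62.3
```

```bash
python3 arc.py
python3 - <<'E'
from h import *
a,d=snap('top','t4'); b,e=snap('scene','s4')
np.save('pics/sc4.npy',cloud('scene',e))
cv2.imwrite('pics/v4.png',np.hstack([cv2.resize(a[120:290,200:400],(400,340),interpolation=3),cv2.resize(b[70:270,130:330],(400,340),interpolation=3)]))
C=(cloud('scene',e)-O)@Rc*1000
# lid outer top plate, seen from behind: plane leaning; points above z=140, |y|<150
m=(abs(C[...,1])<150)&(C[...,2]>135)&(C[...,2]<265)&(C[...,0]>40)&(C[...,0]<180)
p=C[m]; print(len(p))
for _ in range(4):
    A=np.c_[p[:,1],p[:,2],np.ones(len(p))]; k,*_r=np.linalg.lstsq(A,p[:,0],rcond=None); r=p[:,0]-A@k; p=p[abs(r)<max(4,2*r.std())]
print(len(p),r.std(),'x=',k,'lid angle',np.pi/2+np.arctan(k[1]))
E
```

```text
t 19.52 chest-frame tcp mm [ 56.6  -0.  299.8] toolx ang rel chest y deg 0.03 F [-1.3 -2.2  5.9] w 0.0093 gf 62.3 q [-0.29  0.33  1.26  0.    1.55 -0.23]
bar [ 56.6 318.8] radius 237.0 lid est 1.33
5666
5588 1.541203065253954 x= [ 4.42081815e-05 -2.62381134e-01  1.58872789e+02] lid angle 1.3141992026570453
```

View pics/v4.png

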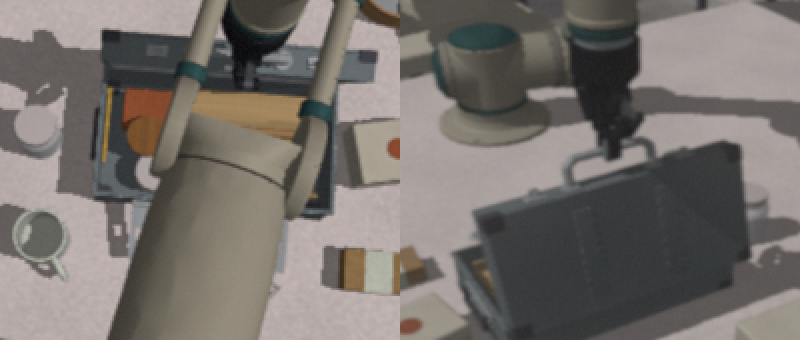

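The lid stands open, with its top plate at (610,230) in the scene crop and the bar gripped at (612,150). I check the camera's tilt bias against the earlier view of the shut lid.

Run:
```python
from h import *
C=(np.load('pics/scenec.npy')-O)@Rc*1000
m=(abs(C[...,1])<150)&(abs(C[...,2]-123)<8)&(abs(C[...,0])<85)
p=C[m];k,*_=np.linalg.lstsq(np.c_[p[:,:2],np.ones(len(p))],p[:,2],rcond=None); print('shut slope',k)
C=(np.load('pics/sc4.npy')-O)@Rc*1000
# table tilt beside chest, rear
m=(abs(C[...,2])<10)&(abs(C[...,1])<200)&(C[...,0]>130)&(C[...,0]<230)
p=C[m];k,*_=np.linalg.lstsq(np.c_[p[:,:2],np.ones(len(p))],p[:,2],rcond=None); print('table',k)
for lo,hi in((140,200),(200,265),(150,250)):
    m=(abs(C[...,1])<150)&(C[...,2]>lo)&(C[...,2]<hi)&(C[...,0]>70)&(C[...,0]<150); p=C[m]
    for _ in range(3):
        A=np.c_[p[:,1:],np.ones(len(p))]; k,*_r=np.linalg.lstsq(A,p[:,0],rcond=None); r=p[:,0]-A@k; p=p[abs(r)<4]
    print(np.pi/2+np.arctan(k[1]))
```

```text
shut slope [-4.29258942e-04 -6.67467020e-04  1.22962797e+02]
table [ 0.00041795 -0.00055234 -0.34665116]
1.3135894438625217
1.3136384134320862
1.3146146106569225
```

Call:
step_arm:
  motion:
    - {"tx":0,"ty":0.05,"tz":-0.02,"twist":0}
    - {"tx":0,"ty":0.05,"tz":-0.02,"twist":0}
    - {"tx":0,"ty":0.05,"tz":-0.02,"twist":0}
    - {"tx":0,"ty":0,"tz":0,"twist":0}
    - {"tx":0,"ty":0,"tz":0,"twist":0}
    - {"tx":0,"ty":0,"tz":0,"twist":0}

```text
time_s: 20.38
tool_pos: [0.6253, -0.1114, 0.3004]
tool_rot: [0.727, 0.687, 0.001, 0.002]
contact_force: [-1.9, -0.3, 6.5]
grip_width: 0.0093
grip_force: 62.3
```

```bash
cat > chk.py <<'E'
from arc import *
C=(cloud('scene',arm.grab_frame('scene')[1])-O)@Rc*1000
m=(abs(C[...,1])<150)&(C[...,2]>140)&(C[...,2]<265)&(C[...,0]>70)&(C[...,0]<150); p=C[m]
for _ in range(3):
    A=np.c_[p[:,1:],np.ones(len(p))]; k,*_r=np.linalg.lstsq(A,p[:,0],rcond=None); r=p[:,0]-A@k; p=p[abs(r)<4]
print('lid',np.pi/2+np.arctan(k[1]),k)
E
python3 chk.py
```

```text
t 20.38 chest-frame tcp mm [ 5.990e+01 -1.000e-01  3.004e+02] toolx ang rel chest y deg 0.03 F [-1.9 -0.3  6.5] w 0.0093 gf 62.3 q [-0.29  0.34  1.24  0.    1.55 -0.23]
bar [ 59.9 319.4] radius 237.0 lid est 1.344
lid 1.3302081619218296 [-2.70048994e-04 -2.45340180e-01  1.57100170e+02]
```

The lid reads 1.330 rad and is still, with the handle gripped. Handing in.

```bash
python3 -c "
from plant import arm
print(arm.sign_off())"
```

```text
the job is handed in; nothing more can be done
None
```

Job handed in at about 20 s: both hasps are swung to about 1.75 rad, and the lid is held still by its handle at 1.33 rad, the balance point. I saw nothing around the chest shifted, though I didn't measure it.

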